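Refit the controller knob and hold it in

TASK

The speed controller on the bench has lost its knob: pull open the drawer of the small wooden cabinet, take the black knob out and turn it so that its key flat matches the flat of the controller's D-shaped spindle. Push it fully home on the spindle, then press knob and spindle right down against the spring. Finish while still gripping the knob and holding it pressed in; do not let go.

Things in the scene. Friction and masses are not known exactly. Their poses are not given: they have to be found in the camera images.
- cabinet: Small low cabinet of pale wood with one drawer, 220 deep (x) x 200 wide (y) x 90 high, fixed to the bench. Origin: centre of its underside; x points from its drawer front to its back, z up. The drawer opens along the cabinet's -x (roughly toward the robot). It may stand left or right of the controller.
- cabinet_drawer0 (a joint): How far the drawer is open, in m: 0 shut, 0.150 at its stop; about 1 N of friction, stays where it is left. At the start shut or up to 0.015 ajar. Inside: 158 wide, walls 52 high, floor 22 above the bench. Open 0.1 or more, it brings the knob clear in front of the cabinet.
- cabinet_drawer0_handle (a point): Middle of the drawer's steel bar handle: a level round bar 11 thick, 100 long (along the cabinet's y), its axis 35 in front of the drawer front and 52 above the bench, on two 8 mm posts 42 either side of the middle. Axes as the cabinet's. Can be pinched from above, one finger behind the bar (30 of room), one in front.
- knob: Loose black plastic knob, about 70 g, 48 high, standing upright in the front of the drawer. Hub 35 in diameter, 22 high; above it (z 22 to 48) a grip bar 16 wide (y), sides parallel from x = -24 to +18, tapering to a blunt pointer at x = +30, with a pale line on top at that end. Origin: on the axis at the underside; x along the bar to the pointer, z up.
- knob_seat (a point): Roof of the knob's bore, on its axis, 18 above its underside; axes as the knob's. The bore is D-shaped, open below, 18 deep, 22.4 in diameter, with its key flat 6.2 from the axis on the pointer side (+x). This point meets the spindle's tip when the knob is home.
- controller: Speed controller: grey metal box 200 deep (x) x 150 wide (y) x 60 high with an aluminium top, fixed to the bench. Origin: centre of its underside; x points away from the robot, z up. Its bare steel spindle stands upright on the top, 50 in front (-x) of the centre. It may stand left or right of the cabinet.
- spindle_tip (a point): Centre of the spindle's top end, 90 above the bench (30 above the box) when not pressed. D-shaped: 20 in diameter, one flat 5 from the axis, its top 8 mm tapered in by 2.5. x points out of the flat, z up: the knob fits only with its x along this x (within about 8 degrees), with 1.2 clearance all round.
- spindle_turn (a joint): Angle of the spindle about its upright axis, rad; 0 when the flat faces along the controller's +x, grows anticlockwise seen from above, stops at +-1.3. Starts anywhere within +-0.9; stiff (about 0.12 N m), stays where it is left.
- spindle_press (a joint): How far the spindle is pressed down, in m: 0 up, 0.008 at its stop. Spring: starts to move at 4 N, about 7 N at 0.004, 10.4 N at 0.008; comes back up when not pressed.
Mind the look-alikes: they are no part of the job. Several things have the shape of the controller; the one meant has the colours described above.

How it is judged (in metres and radians):
On the way, in this order (a step that is already met when the one before it is completed fails the run):
1. the drawer is pulled open at least 90 mm (value of joint cabinet_drawer0 above 0.09 m), for 0.2 s.
2. the knob is lifted out of the drawer in the gripper (height (world z) of knob above 0.08 m and contact force between the fingers and knob above 1 N), for 0.2 s.
At the end, for the whole second after the job is handed in: The knob sits upright and fully home on the spindle (bore roof within 2 mm of the spindle's tip, axes within 2.5 mm, flats matched), the spindle is pressed down at least 5 of its 8 mm, and the fingers still hold the knob (horizontal distance between knob_seat and spindle_tip below 0.0025 m and z of knob_seat in the frame of spindle_tip between -0.003 and 0.002 m and angle between the x axis of knob_seat and the x axis of spindle_tip, either way round below 0.25 rad and angle between knob's own z axis and vertical below 0.12 rad and value of joint spindle_press above 0.005 m and contact force between the fingers and knob above 1 N); the arm keeps its last pose, push and grip.
It also fails if it takes over 51 s, if anything falls off the work surface, if the arm or the gripper's body presses on something with over 40 N, if the wrist force passes 120 N, or if a joint passes its speed limit or range.

ROBOT

A 6-joint arm with a two-finger parallel gripper is mounted at the origin on a cart in front of the work surface, level with it; the furniture and walls round the work are solid. World frame = base frame: x ahead of the robot, y to its left, z up, the work surface at z = 0. Lengths are in mm, angles in rad, forces in N, time in s.
With the tool pointing down it reaches from about 275 to 725 mm from the base axis. Payload 15.9 kg.
Tool frame: the origin (TCP) lies on the centre line of the jaws, within the pads' length; the fingertips stand 8 mm ahead of it and the grasp point (between the pads) lies 11 mm behind it; z points along the fingers, y is the direction in which the jaws open and shut (so a half turn about z gives the same grasp; the last joint's range is limited). The gripper opens to 85 mm and grips with 20 to 120 N. Pads are 22 mm wide; open, the fingers measure 114 mm over their backs; the gripper's body (76 mm by 85 mm) begins 54 mm behind the grasp point. The pads swing forward as they close: fully open they stand 13 mm farther back than shut.
Start: joints at [-1.338, 0.213, -0.034, 1.323, 0, 1.571], TCP at [115.346, -486.498, 239.306] pointing down, gripper open.
Joint ranges: [-2.98, 2.98], [-0.74, 1.72], [-1.14, 1.35], [-2.1, 2.04], [-1.57, 1.44], [-3.14, 3.14]. Speed limits (rad/s): [1.89, 1.89, 2.39, 2.57, 3.14, 3.14].

INTERFACE

Orientations are given as a unit quaternion [x, y, z, w].
In Python, from station import env gives the robot as it stands.
- The arm moves only by the tool servo_tool, never from a script. Its argument "plan" is a list of rows, each an object of numbers: "tx", "ty", "tz": the shift along the tool's x, y, z in m; "yaw": the turn about the tool's z in degrees; "hand": the finger opening in m, from 0 to 0.0854. A call has 1 to 12 rows; each row shifts and turns the commanded pose from where the row before left it, along the tool's axes as they then stand; what a row does not reach is not made up. A row lasts 1/10 s, in which the tool goes at most 50 mm and 8.59 degrees, less where a joint would pass 70% of its speed; a pose out of reach is approached as far as the arm can. A call is refused whole if a number of a shift passes 0.05 or a number of a turn 8.59, either way. A call with a gripper value outside its range is refused whole. The fingers move at their own pace and stop on an object; "force" is the grip in N (left out, the last holds). Time passes only in rows, so rows that do not move let the fingers close. It gives the time, the measured TCP pose, the force and the opening at its end, in the units of the state.
- env.sense(): the state, without advancing time (a new reading comes with each control period).
- env.grab_frame(name): name is "side" or "top" or "wrist"; returns the picture (384x512x3 uint8, blue, green, red); there is no depth.
- env.camera_params(name): a dict with "fx", "fy", "cx", "cy" (pixels), "xyz" and "orientation" of the camera in the world. Camera axes: x right, y up, looking along -z (the intrinsics and any distortion apply to the point x, -y, -z); pixel columns grow to the right and rows downward; lengths in mm; the calibration is good to about 2 mm. A picture is of the moment at which its call begins: read the wrist's pose just before it. camera_params takes no time and is no camera call; for the wrist camera it gives the pose at the moment of the call.
- env.close_job(): hands the job in, once; it reports no verdict.
Trained networks look in the newest picture that a camera, given by its name, has taken for a name from the list of things; names that differ only in an ending like _2 or _b are one class to them, and where a whole thing is asked for, a point or a joint stands for the part that bears it (a point fixed in the world has none). Each returns a list of dicts, best first, with "p" (0 to 1); they miss things now and then, are a little off and sometimes report something else, mostly with a low value. They report only what shows in the picture. A call takes as long as a camera call. They do not tell look-alikes from the thing itself.
- env.boxes_of(label, camera): "point" ([column, row] in pixels, amid what is visible of it).
The state is a dict: "time_s": time; "joints": joint angles; "qd": joint speeds; "tau": joint torques, N m; "ee_pos": TCP position; "tool_rot": TCP orientation; "ft_force": force on the tool from outside, world axes, zero at the start; "wrist_torque": the same for the moment, N m; "width": opening from 0.0 (shut) to 1.0 (fully open).
Only numpy, scipy, OpenCV 4.12 (cv2) and the standard library are available. Lean on these libraries where they do the work, as an engineer would, in place of code of your own. Each camera call takes 0.05 s, during which the arm holds its last target. There are 200 camera calls.

## Working session

There is one attempt and no reset: what is moved stays moved. The work goes in short steps, Python scripts to look and compute and a tool call to move; the robot and the scene stay as the last step left them, time stands still between calls to the robot, and variables do not carry over. Pictures are saved under pics/ and viewed, and the job is handed in when it is done.

Besides the shell and the picture viewer there is one more tool, called after ">>>" as name([rows], argument=value, ...), one row to a line, values as JSON. servo_tool: Moves the arm, as the interface text tells. Its arguments: {"type":"object","properties":{"plan":{"type":"array"},"force":{"type":"number"}},"required":["plan"]}

```bash
ls; mkdir -p pics; python3 - <<'E'
from station import env
import cv2
s=env.sense(); print(s)
for c in ("side","top","wrist"):
    print(c,env.camera_params(c)); cv2.imwrite(f"pics/a_{c}.png",env.grab_frame(c))
for c in ("side","top"):
    for l in ("cabinet","controller","cabinet_drawer0_handle","spindle_tip","knob"):
        print(c,l,[(d["point"],round(d["p"],2)) for d in env.boxes_of(l,c)][:4])
E
```

```text
pics
{'time_s': 0.0, 'joints': array([-1.33800247e+00,  2.13362607e-01, -3.50450894e-02,  1.32352975e+00,
        2.04636621e-05,  1.57083394e+00]), 'qd': array([ 1.42414892e-03, -7.97845585e-04,  7.66284492e-05,  3.66681946e-04,
        7.27684905e-04, -3.53515087e-04]), 'tau': array([-5.93054225e-03, -6.86153769e+01,  4.87129390e+01,  1.72273046e-02,
       -3.71664773e-04,  2.02707270e-05]), 'ee_pos': array([ 115.2763329 , -486.18132946,  238.81850788]), 'tool_rot': array([ 9.93235545e-01,  1.16115578e-01, -5.61094564e-05, -5.67884810e-04]), 'ft_force': array([-0.02979438,  0.06763245, -0.29244025]), 'wrist_torque': array([ 0.02827087, -0.03080064, -0.00063124]), 'width': 0.9986031039513368}
side {'fx': 399.0285044918786, 'fy': 399.0285044918786, 'cx': 256.4719364757121, 'cy': 186.19347183167326, 'xyz': array([-144.59912135, 1314.09633768,  850.05094493]), 'orientation': array([-0.13475978,  0.47833667,  0.83026154, -0.25238783])}
top {'fx': 408.8493679593252, 'fy': 408.8493679593252, 'cx': 250.87923583042556, 'cy': 190.63535067812987, 'xyz': array([ 214.76888312,  224.34003525, 1869.2907382 ]), 'orientation': array([ 0.06185709, -0.06727739, -0.70168568,  0.70660078])}
wrist {'fx': 329.08761741648533, 'fy': 329.08761741648533, 'cx': 249.65643312683613, 'cy': 187.91055121804078, 'xyz': array([ 186.72240977, -469.85731655,  374.12780407]), 'orientation': array([-0.11265089,  0.08949649, -0.61376082,  0.77627174])}
side cabinet [([285.4, 148.7], 0.6)]
side controller [([219.4, 191.7], 0.86), ([195.6, 300.4], 0.86)]
side cabinet_drawer0_handle [([306.7, 152.1], 0.92)]
side spindle_tip [([206.1, 297.6], 0.42)]
side knob []
top cabinet [([343.1, 166.5], 0.88)]
top controller [([242.5, 163.7], 0.79)]
top cabinet_drawer0_handle [([343.5, 186.5], 0.74), ([343.3, 164.9], 0.47)]
top spindle_tip []
top knob []
```

```bash
python3 -c "
import cv2,numpy as np
a=cv2.imread('pics/a_side.png');b=cv2.imread('pics/a_top.png')
cv2.imwrite('pics/a_ok.png',b)"
```

```text
(no output)
```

View pics/a_top.png

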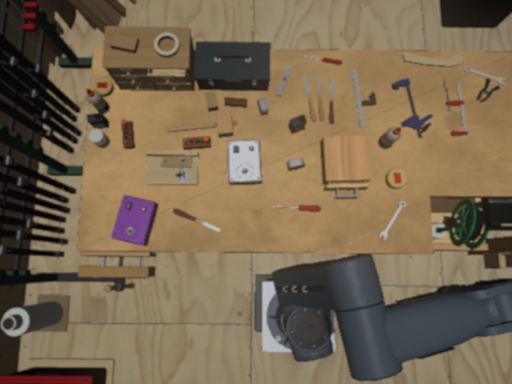

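View pics/a_side.png

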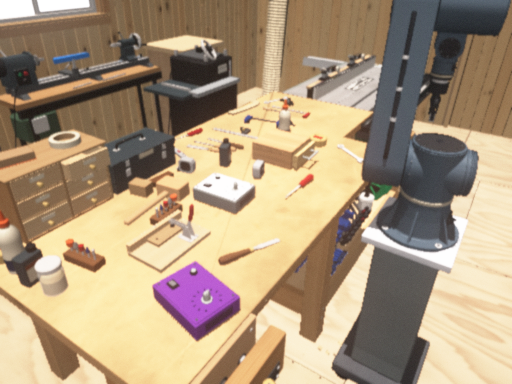

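The top view shows the grey controller at about (243,162), the cabinet at (345,160) with its handle at (344,190), and a purple look-alike at (134,220).

```bash
cat > h.py <<'E'
from station import env
import cv2, numpy as np
from scipy.spatial.transform import Rotation as R
def ray(c,uv,P=None):
    P=P or env.camera_params(c)
    d=np.array([(uv[0]-P["cx"])/P["fx"],-(uv[1]-P["cy"])/P["fy"],-1.])
    return np.array(P["xyz"]),R.from_quat(P["orientation"]).apply(d)
def at(c,uv,z,P=None):
    o,d=ray(c,uv,P); return (o+d*(z-o[2])/d[2]).round(1)
def proj(c,p,P=None):
    P=P or env.camera_params(c)
    q=R.from_quat(P["orientation"]).inv().apply(np.array(p)-P["xyz"])
    return np.array([P["cx"]+P["fx"]*q[0]/-q[2],P["cy"]-P["fy"]*q[1]/-q[2]]).round(1)
E
python3 - <<'E'
from h import *
i=cv2.imread('pics/a_top.png')[125:215,215:385]
cv2.imwrite('pics/b.png',cv2.resize(i,None,fx=4.7,fy=4.7,interpolation=cv2.INTER_CUBIC))
E
```

```text
(no output)
```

View pics/b.png

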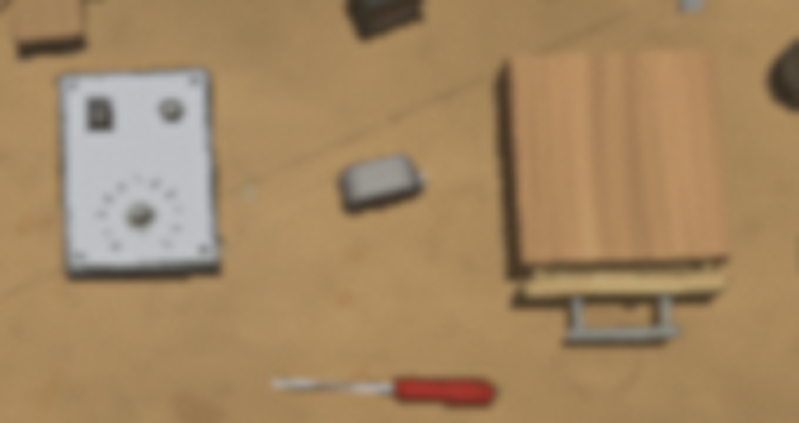

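View pics/a_wrist.png

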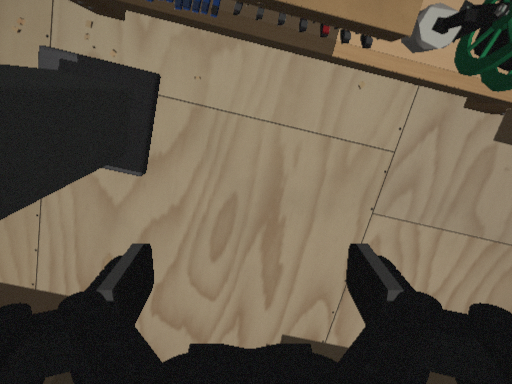

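```bash
python3 - <<'E'
from h import *
f=lambda x,y:(215+(x+.5)/4.7-.5,125+(y+.5)/4.7-.5)
for n,p,z in [("h1",(567,338),52),("h2",(676,332),52),("c",(512,55),90),("c",(716,52),90),("c",(724,258),90),("c",(522,262),90),("sp",(141,214),90),("k",(60,72),60),("k",(208,70),60),("k",(217,263),60),("k",(68,268),60)]:
    print(n,at("top",f(*p),z))
s=env.sense();print(R.from_quat(s['tool_rot']).as_matrix().round(3))
P=env.camera_params("wrist");T=R.from_quat(s['tool_rot'])
print("cam in tool",T.inv().apply(P["xyz"]-s["ee_pos"]))
E
```

```text
h1 [ 526.8 -169.8   52. ]
h2 [ 533.5 -275.    52. ]
c [ 797.5 -117.    90. ]
c [ 802.3 -314.8   90. ]
c [ 598.5 -313.2   90. ]
c [ 593.1 -121.1   90. ]
sp [636.8 240.3  90. ]
k [786.  321.2  60. ]
k [789.3 176.2  60. ]
k [596.1 167.   60. ]
k [590.1 310.2  60. ]
[[ 0.973  0.231 -0.   ]
 [ 0.231 -0.973 -0.   ]
 [-0.     0.    -1.   ]]
cam in tool [  73.29439515    0.4266269  -135.24754208]
```

```bash
cat >> h.py <<'E'
def psi(s): x=R.from_quat(s['tool_rot']).apply([1,0,0]); return np.degrees(np.arctan2(x[1],x[0]))
def plan(t,ps,n):
    """rows to world target t (mm), tool-x heading ps (deg), in n rows"""
    s=env.sense(); d=(np.array(t)-s['ee_pos'])/n/1000; a=psi(s); st=((ps-a+180)%360-180)/n
    print("from",s['ee_pos'].round(1),round(a,2),"yaw/row",round(-st,2),"dist/row",round(np.linalg.norm(d)*1000,1))
    for i in range(n):
        r=np.radians(a+st*i); x=np.array([np.cos(r),np.sin(r)]); y=np.array([np.sin(r),-np.cos(r)])
        print('{"tx":%.4f,"ty":%.4f,"tz":%.4f,"yaw":%.2f},'%(x@d[:2],y@d[:2],-d[2],-st),end='')
    print()
def shot(c,name):
    s=env.sense();P=env.camera_params(c);i=env.grab_frame(c);cv2.imwrite(name,i)
    return s,P,i
E
python3 -c "
from h import *
plan((528,-222,170),92,12)"
```

```text
from [ 115.3 -486.5  239.3] 13.34 yaw/row -6.56 dist/row 41.3
{"tx":0.0385,"ty":-0.0135,"tz":0.0058,"yaw":-6.56},{"tx":0.0398,"ty":-0.0090,"tz":0.0058,"yaw":-6.56},{"tx":0.0406,"ty":-0.0044,"tz":0.0058,"yaw":-6.56},{"tx":0.0408,"ty":0.0002,"tz":0.0058,"yaw":-6.56},{"tx":0.0405,"ty":0.0049,"tz":0.0058,"yaw":-6.56},{"tx":0.0397,"ty":0.0095,"tz":0.0058,"yaw":-6.56},{"tx":0.0384,"ty":0.0140,"tz":0.0058,"yaw":-6.56},{"tx":0.0365,"ty":0.0183,"tz":0.0058,"yaw":-6.56},{"tx":0.0342,"ty":0.0223,"tz":0.0058,"yaw":-6.56},{"tx":0.0314,"ty":0.0261,"tz":0.0058,"yaw":-6.56},{"tx":0.0283,"ty":0.0295,"tz":0.0058,"yaw":-6.56},{"tx":0.0247,"ty":0.0325,"tz":0.0058,"yaw":-6.56},
```

>>> servo_tool([
  {"tx": 0.0385,"ty": -0.0135,"tz": 0.006,"yaw": -6.56,"hand": 0.027},
  {"tx": 0.04,"ty": -0.009,"tz": 0.006,"yaw": -6.56,"hand": 0.027},
  {"tx": 0.0405,"ty": -0.0045,"tz": 0.006,"yaw": -6.56,"hand": 0.027},
  {"tx": 0.041,"ty": 0,"tz": 0.006,"yaw": -6.56,"hand": 0.027},
  {"tx": 0.0405,"ty": 0.005,"tz": 0.006,"yaw": -6.56,"hand": 0.027},
  {"tx": 0.0395,"ty": 0.0095,"tz": 0.006,"yaw": -6.56,"hand": 0.027},
  {"tx": 0.0385,"ty": 0.014,"tz": 0.006,"yaw": -6.56,"hand": 0.027},
  {"tx": 0.0365,"ty": 0.0185,"tz": 0.006,"yaw": -6.56,"hand": 0.027},
  {"tx": 0.034,"ty": 0.0225,"tz": 0.006,"yaw": -6.56,"hand": 0.027},
  {"tx": 0.0315,"ty": 0.026,"tz": 0.006,"yaw": -6.56,"hand": 0.027},
  {"tx": 0.0285,"ty": 0.0295,"tz": 0.006,"yaw": -6.56,"hand": 0.027},
  {"tx": 0.0245,"ty": 0.0325,"tz": 0.006,"yaw": -6.56,"hand": 0.027},
], force=60)

```text
time_s: 1.85
ee_pos: [529.4, -220.7, 167.1]
tool_rot: [0.693, 0.721, 0.0, 0.0]
ft_force: [1.2, -0.9, 0.8]
width: 0.316
```

```bash
python3 - <<'E'
from h import *
s,P,i=shot("wrist","pics/c.png"); print(s['ee_pos'],psi(s),s['width'],s['time_s'],s['joints'].round(2))
print([(d["point"],d["p"]) for d in env.boxes_of("cabinet_drawer0_handle","wrist")], proj("wrist",(530,-222,52),P),P)
E
```

```text
[ 529.38367777 -220.73947984  167.08734581] 92.3377660578946 0.31560014359566835 1.85 [-0.4   0.39  0.02  1.2  -0.    1.13]
[([312.3, 159.7], 0.6)] [249.2 186.8] {'fx': 329.08761741648533, 'fy': 329.08761741648533, 'cx': 249.65643312683613, 'cy': 187.91055121804078, 'xyz': array([ 527.48779125, -148.65786658,  302.33582631]), 'orientation': array([-0.14380641, -0.00272755,  0.02016541,  0.9893966 ])}
```

View pics/c.png

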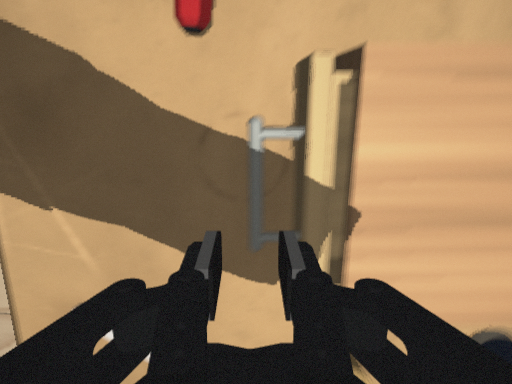

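The bar lies at columns ~252–261, from row 118 to ~248; it is almost parallel to the image columns. The drawer is slightly ajar.

```bash
python3 - <<'E'
from h import *
P=env.camera_params("wrist")
for p in [(254.5,125),(256,183),(257.5,245)]: print(at("wrist",p,55,P))
plan((533,-222,41),92.5,6)
E
```

```text
[ 533.2 -171.5   55. ]
[ 536.5 -215.8   55. ]
[ 540.3 -268.7   55. ]
from [ 530.8 -219.2  166. ] 92.51 yaw/row 0.0 dist/row 20.8
{"tx":-0.0005,"ty":0.0003,"tz":0.0208,"yaw":0.00},{"tx":-0.0005,"ty":0.0003,"tz":0.0208,"yaw":0.00},{"tx":-0.0005,"ty":0.0003,"tz":0.0208,"yaw":0.00},{"tx":-0.0005,"ty":0.0003,"tz":0.0208,"yaw":0.00},{"tx":-0.0005,"ty":0.0003,"tz":0.0208,"yaw":0.00},{"tx":-0.0005,"ty":0.0003,"tz":0.0208,"yaw":0.00},
```

>>> servo_tool([
  {"tx": -0.001,"ty": 0.0035,"tz": 0.025,"yaw": -0.8},
  {"tz": 0.025},
  {"tz": 0.025},
  {"tz": 0.025},
  {"tz": 0.025},
  {"hand": 0.0},
  {"hand": 0.0},
  {"hand": 0.0},
  {"hand": 0.0},
], force=60)

```text
schema error: expected keys tx, ty, tz, yaw, hand
```

>>> servo_tool([
  {"tx": -0.001,"ty": 0.0035,"tz": 0.025,"yaw": -0.8,"hand": 0.027},
  {"tx": 0,"ty": 0,"tz": 0.025,"yaw": 0,"hand": 0.027},
  {"tx": 0,"ty": 0,"tz": 0.025,"yaw": 0,"hand": 0.027},
  {"tx": 0,"ty": 0,"tz": 0.025,"yaw": 0,"hand": 0.027},
  {"tx": 0,"ty": 0,"tz": 0.025,"yaw": 0,"hand": 0.027},
  {"tx": 0,"ty": 0,"tz": 0,"yaw": 0,"hand": 0.027},
  {"tx": 0,"ty": 0,"tz": 0,"yaw": 0,"hand": 0.0},
  {"tx": 0,"ty": 0,"tz": 0,"yaw": 0,"hand": 0.0},
  {"tx": 0,"ty": 0,"tz": 0,"yaw": 0,"hand": 0.0},
], force=60)

```text
time_s: 2.85
ee_pos: [531.5, -223.2, 42.7]
tool_rot: [0.69, 0.724, 0.0, 0.0]
ft_force: [-0.8, -0.5, 6.8]
width: 0.106
```

>>> servo_tool([
  {"tx": 0,"ty": -0.008,"tz": 0,"yaw": 0,"hand": 0.0},
  {"tx": 0,"ty": -0.02,"tz": 0,"yaw": 0,"hand": 0.0},
  {"tx": 0,"ty": -0.025,"tz": 0,"yaw": 0,"hand": 0.0},
  {"tx": 0,"ty": -0.025,"tz": 0,"yaw": 0,"hand": 0.0},
  {"tx": 0,"ty": -0.025,"tz": 0,"yaw": 0,"hand": 0.0},
  {"tx": 0,"ty": -0.018,"tz": 0,"yaw": 0,"hand": 0.0},
  {"tx": 0,"ty": -0.006,"tz": 0,"yaw": 0,"hand": 0.0},
  {"tx": 0,"ty": 0,"tz": 0,"yaw": 0,"hand": 0.0},
], force=60)

```text
time_s: 3.65
ee_pos: [403.2, -228.3, 42.6]
tool_rot: [0.69, 0.724, 0.001, -0.001]
ft_force: [-0.6, 10.7, 10.9]
width: 0.103
```

```bash
python3 - <<'E'
from h import *
s,P,i=shot("wrist","pics/d.png"); s2,Pt,j=shot("top","pics/d_t.png")
print(s['ee_pos'],psi(s),s['width'],s['time_s'],s['ft_force'])
print([(d["point"],d["p"]) for d in env.boxes_of("knob","wrist")],[(d["point"],d["p"]) for d in env.boxes_of("knob","top")])
z=cv2.resize(j[150:230,300:400],None,fx=4,fy=4,interpolation=cv2.INTER_CUBIC)
cv2.imwrite('pics/d2.png',np.hstack([i[:320],z]) if 0 else z)
E
```

```text
[ 403.23603302 -228.34547356   42.63515522] 92.8114088778038 0.10324045835241338 3.65 [-0.56036935 10.70635512 10.87782347]
[([486.5, 202.8], 0.74)] [([339.4, 199.2], 0.55)]
```

View pics/d.png

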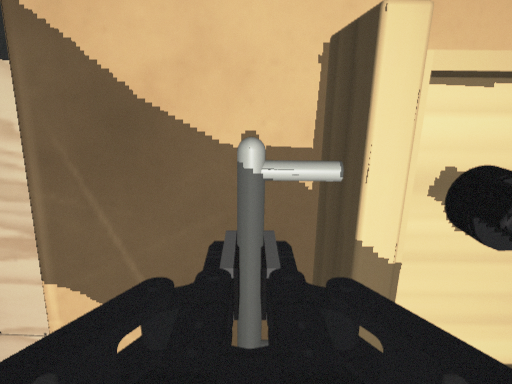

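View pics/d2.png

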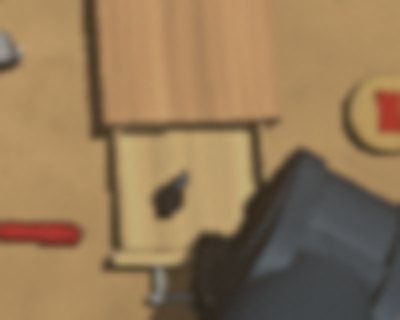

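The drawer is about 128 mm out. In the top view the knob stands at about (342,199), its pointer heading roughly −35°.

>>> servo_tool([
  {"tx": 0,"ty": 0,"tz": 0,"yaw": 0,"hand": 0.027},
  {"tx": 0,"ty": 0,"tz": 0,"yaw": 0,"hand": 0.027},
  {"tx": 0,"ty": 0,"tz": 0,"yaw": 0,"hand": 0.027},
  {"tx": 0,"ty": 0,"tz": -0.03,"yaw": 0,"hand": 0.027},
  {"tx": 0,"ty": 0,"tz": -0.045,"yaw": 0,"hand": 0.027},
  {"tx": 0,"ty": 0,"tz": -0.045,"yaw": 0,"hand": 0.05},
  {"tx": 0,"ty": 0,"tz": -0.03,"yaw": 0,"hand": 0.05},
])

```text
time_s: 4.55
ee_pos: [405.0, -229.5, 195.2]
tool_rot: [0.689, 0.724, 0.0, 0.001]
ft_force: [-0.0, 0.2, -1.1]
width: 0.584
```

```bash
python3 - <<'E'
from h import *
print(env.sense()['ee_pos'])
print(at("top",(342.5,198.7),62))
# tool x heading options: knob yaw ~-35 or +145 ; plan to camera-view pose
k=at("top",(342.5,198.7),62)
plan((k[0]-0,k[1]-0,190),145,8)
E
```

```text
[ 405.04544526 -229.47594474  195.2169252 ]
[ 515.5 -199.9   62. ]
from [ 405.  -229.5  195.2] 92.85 yaw/row -6.52 dist/row 14.3
{"tx":0.0030,"ty":0.0140,"tz":0.0007,"yaw":-6.52},{"tx":0.0014,"ty":0.0142,"tz":0.0007,"yaw":-6.52},{"tx":-0.0002,"ty":0.0143,"tz":0.0007,"yaw":-6.52},{"tx":-0.0018,"ty":0.0142,"tz":0.0007,"yaw":-6.52},{"tx":-0.0034,"ty":0.0139,"tz":0.0007,"yaw":-6.52},{"tx":-0.0050,"ty":0.0134,"tz":0.0007,"yaw":-6.52},{"tx":-0.0065,"ty":0.0127,"tz":0.0007,"yaw":-6.52},{"tx":-0.0079,"ty":0.0119,"tz":0.0007,"yaw":-6.52},
```

>>> servo_tool([
  {"tx": 0.003,"ty": 0.014,"tz": 0.001,"yaw": -6.5,"hand": 0.05},
  {"tx": 0.0015,"ty": 0.014,"tz": 0.001,"yaw": -6.5,"hand": 0.05},
  {"tx": 0,"ty": 0.0145,"tz": 0.001,"yaw": -6.5,"hand": 0.05},
  {"tx": -0.002,"ty": 0.014,"tz": 0.001,"yaw": -6.5,"hand": 0.05},
  {"tx": -0.0035,"ty": 0.014,"tz": 0.001,"yaw": -6.5,"hand": 0.05},
  {"tx": -0.005,"ty": 0.0135,"tz": 0.001,"yaw": -6.5,"hand": 0.05},
  {"tx": -0.0065,"ty": 0.0125,"tz": 0.001,"yaw": -6.5,"hand": 0.05},
  {"tx": -0.008,"ty": 0.012,"tz": 0.001,"yaw": -6.5,"hand": 0.05},
  {"tx": 0,"ty": 0,"tz": 0,"yaw": 0,"hand": 0.05},
  {"tx": 0,"ty": 0,"tz": 0,"yaw": 0,"hand": 0.05},
])

```text
time_s: 5.55
ee_pos: [514.8, -199.7, 184.0]
tool_rot: [0.303, 0.953, -0.0, -0.0]
ft_force: [0.2, 0.8, 0.2]
width: 0.586
```

```bash
python3 - <<'E'
from h import *
s,P,i=shot("wrist","pics/e.png"); print(s['ee_pos'],psi(s),s['width'],s['time_s'])
print([(d["point"],d["p"]) for d in env.boxes_of("knob","wrist")], P)
E
```

```text
[ 514.83119516 -199.7210223   184.00779905] 144.6953578105078 0.5855198470151433 5.55
[([253.8, 184.5], 0.66), ([223.7, 189.6], 0.23)] {'fx': 329.08761741648533, 'fy': 329.08761741648533, 'cx': 249.65643312683613, 'cy': 187.91055121804078, 'xyz': array([ 457.02993691, -158.13443833,  319.31252435]), 'orientation': array([-0.12739559, -0.06530009,  0.45467387,  0.87907789])}
```

View pics/e.png

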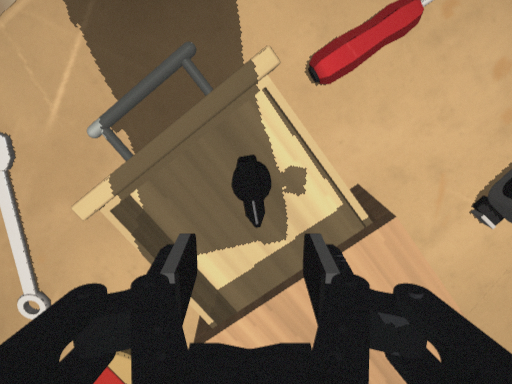

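The knob is near (252,185), with its bar end at about (246,158) and the pale-lined pointer tip at (257,226). I'll zoom in.

```bash
python3 - <<'E'
from h import *
i=cv2.imread('pics/e.png')[140:240,200:320]
i=cv2.resize(i,None,fx=6,fy=6,interpolation=cv2.INTER_CUBIC)
cv2.imwrite('pics/e2.png',np.clip((i/255.)**.4*255,0,255).astype(np.uint8))
E
```

```text
(no output)
```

View pics/e2.png

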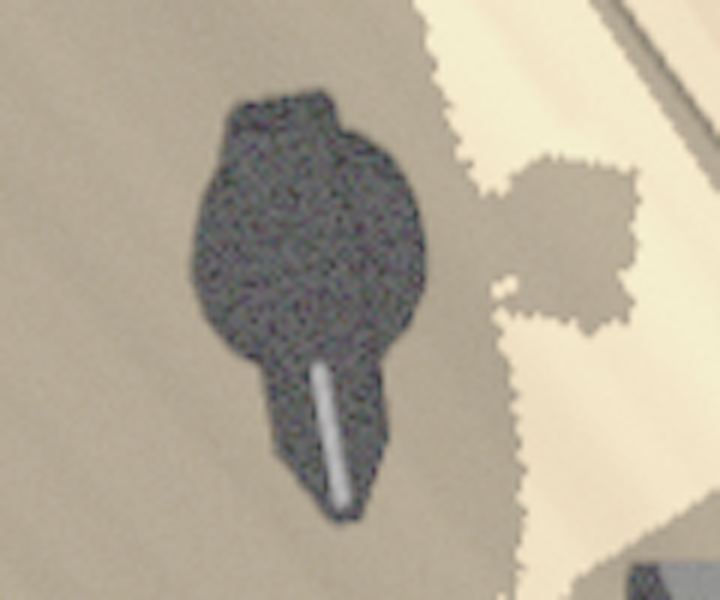

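```bash
python3 - <<'E'
from h import *
P={'fx': 329.08761741648533, 'fy': 329.08761741648533, 'cx': 249.65643312683613, 'cy': 187.91055121804078, 'xyz': np.array([ 457.02993691, -158.13443833,  319.31252435]), 'orientation': np.array([-0.12739559, -0.06530009,  0.45467387,  0.87907789])}
f=lambda x,y:(200+(x+.5)/6-.5,140+(y+.5)/6-.5)
g=lambda x,y,z=70:at("wrist",f(x,y),z,P)
a,b,c,d=g(347,518),g(283,124),g(318,365),g(342,502)
print(a,b,np.linalg.norm(a-b)); print("axis",a+30/54*(b-a)); 
for u,v in((b,a),(c,d)): w=v-u; print(np.degrees(np.arctan2(w[1],w[0])))
print("hub",g(193,245,40),g(425,245,40),(g(193,245,40)+g(425,245,40))/2)
ax=a+30/54*(b-a)
plan((ax[0],ax[1],110),145+0,3)
E
```

```text
[ 547.1 -214.5   70. ] [ 497.6 -189.9   70. ] 55.2757632240388
axis [ 519.6        -200.83333333   70.        ]
-26.425984024166866
-25.79602649449992
hub [ 509.5 -215.    40. ] [ 529.1 -187.2   40. ] [ 519.3 -201.1   40. ]
from [ 514.6 -199.9  184.3] 144.7 yaw/row -0.1 dist/row 24.8
{"tx":-0.0015,"ty":0.0007,"tz":0.0248,"yaw":-0.10},{"tx":-0.0015,"ty":0.0007,"tz":0.0248,"yaw":-0.10},{"tx":-0.0015,"ty":0.0007,"tz":0.0248,"yaw":-0.10},
```

```bash
python3 - <<'E'
from h import *
plan((519.5,-201,85),153.8,4)
E
```

```text
from [ 514.6 -199.9  184.3] 144.7 yaw/row -2.28 dist/row 24.9
{"tx":-0.0012,"ty":0.0005,"tz":0.0248,"yaw":-2.28},{"tx":-0.0012,"ty":0.0004,"tz":0.0248,"yaw":-2.28},{"tx":-0.0012,"ty":0.0004,"tz":0.0248,"yaw":-2.28},{"tx":-0.0012,"ty":0.0003,"tz":0.0248,"yaw":-2.28},
```

>>> servo_tool([
  {"tx": -0.0012,"ty": 0.0005,"tz": 0.025,"yaw": -2.28,"hand": 0.045},
  {"tx": -0.0012,"ty": 0.0004,"tz": 0.025,"yaw": -2.28,"hand": 0.045},
  {"tx": -0.0012,"ty": 0.0004,"tz": 0.025,"yaw": -2.28,"hand": 0.045},
  {"tx": -0.0012,"ty": 0.0004,"tz": 0.025,"yaw": -2.28,"hand": 0.045},
  {"tx": 0,"ty": 0,"tz": 0.015,"yaw": 0,"hand": 0.045},
  {"tx": 0,"ty": 0,"tz": 0.014,"yaw": 0,"hand": 0.045},
  {"tx": 0,"ty": 0,"tz": 0,"yaw": 0,"hand": 0.0},
  {"tx": 0,"ty": 0,"tz": 0,"yaw": 0,"hand": 0.0},
  {"tx": 0,"ty": 0,"tz": 0,"yaw": 0,"hand": 0.0},
  {"tx": 0,"ty": 0,"tz": 0,"yaw": 0,"hand": 0.0},
  {"tx": 0,"ty": 0,"tz": 0,"yaw": 0,"hand": 0.0},
], force=60)

```text
time_s: 6.75
ee_pos: [520.6, -200.9, 56.0]
tool_rot: [0.225, 0.974, -0.0, 0.001]
ft_force: [-1.0, -0.4, 4.7]
width: 0.174
```

```bash
python3 - <<'E'
from h import *
s,P,i=shot("wrist","pics/f.png"); print(s['ee_pos'],psi(s),s['width'],s['time_s'],s['ft_force'])
E
```

```text
[ 520.55115092 -200.94836089   55.99013444] 153.966357415325 0.17370862856652758 6.75 [-1.01819864 -0.44548749  4.74506859]
```

View pics/f.png

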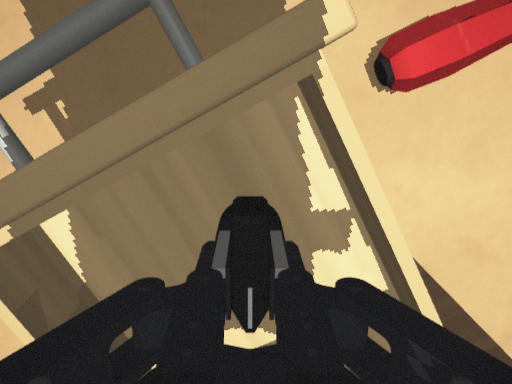

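The bar is gripped squarely: the pale line is vertical at column 250, the tip at (250,331) and the tail near row 205. Now I'll locate the axis in the tool frame and plan the lift.

```bash
python3 - <<'E'
from h import *
i=cv2.imread('pics/f.png')[185:345,200:300]
i=cv2.resize(i,None,fx=3.7,fy=3.7,interpolation=cv2.INTER_CUBIC)
cv2.imwrite('pics/f2.png',np.clip((i/255.)**.4*255,0,255).astype(np.uint8))
s=env.sense();P=env.camera_params("wrist");T=R.from_quat(s['tool_rot'])
for p in [(250,331),(250,328),(250,289),(251,204)]:
    print(p,T.inv().apply(at("wrist",p,70,P)-s['ee_pos']).round(1))
plan((519.5,-201,165),180,4)
E
```

```text
(250, 331) [-30.4   0.4 -14. ]
(250, 328) [-28.9   0.4 -14. ]
(250, 289) [ -9.2   0.3 -14. ]
(251, 204) [ 28.9   0.8 -14. ]
from [ 520.6 -201.    56. ] 153.97 yaw/row -6.51 dist/row 27.2
{"tx":0.0002,"ty":-0.0001,"tz":-0.0272,"yaw":-6.51},{"tx":0.0003,"ty":-0.0001,"tz":-0.0272,"yaw":-6.51},{"tx":0.0003,"ty":-0.0001,"tz":-0.0272,"yaw":-6.51},{"tx":0.0003,"ty":-0.0000,"tz":-0.0272,"yaw":-6.51},
```

View pics/f2.png

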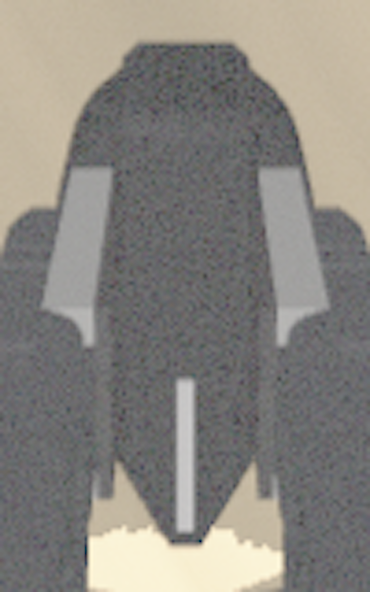

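>>> servo_tool([
  {"tx": 0,"ty": 0,"tz": -0.012,"yaw": 0,"hand": 0.0},
  {"tx": 0,"ty": 0,"tz": -0.025,"yaw": 0,"hand": 0.0},
  {"tx": 0,"ty": 0,"tz": -0.03,"yaw": 0,"hand": 0.0},
  {"tx": 0,"ty": 0,"tz": -0.028,"yaw": 0,"hand": 0.0},
  {"tx": 0,"ty": 0,"tz": -0.015,"yaw": 0,"hand": 0.0},
  {"tx": 0,"ty": 0,"tz": 0,"yaw": 0,"hand": 0.0},
  {"tx": 0,"ty": 0,"tz": 0,"yaw": 0,"hand": 0.0},
], force=80)

```text
time_s: 7.5
ee_pos: [520.2, -200.7, 165.4]
tool_rot: [0.225, 0.974, 0.0, 0.0]
ft_force: [0.9, -0.2, -1.4]
width: 0.173
```

```bash
python3 - <<'E'
from h import *
plan((635,180,167),92,12)
E
```

```text
from [ 520.2 -200.7  165.4] 153.98 yaw/row 5.17 dist/row 33.1
{"tx":0.0053,"ty":0.0327,"tz":-0.0001,"yaw":5.17},{"tx":0.0082,"ty":0.0321,"tz":-0.0001,"yaw":5.17},{"tx":0.0111,"ty":0.0312,"tz":-0.0001,"yaw":5.17},{"tx":0.0139,"ty":0.0301,"tz":-0.0001,"yaw":5.17},{"tx":0.0165,"ty":0.0287,"tz":-0.0001,"yaw":5.17},{"tx":0.0190,"ty":0.0271,"tz":-0.0001,"yaw":5.17},{"tx":0.0214,"ty":0.0253,"tz":-0.0001,"yaw":5.17},{"tx":0.0236,"ty":0.0233,"tz":-0.0001,"yaw":5.17},{"tx":0.0256,"ty":0.0211,"tz":-0.0001,"yaw":5.17},{"tx":0.0274,"ty":0.0187,"tz":-0.0001,"yaw":5.17},{"tx":0.0290,"ty":0.0161,"tz":-0.0001,"yaw":5.17},{"tx":0.0303,"ty":0.0134,"tz":-0.0001,"yaw":5.17},
```

>>> servo_tool([
  {"tx": 0.0053,"ty": 0.0327,"tz": 0,"yaw": 5.17,"hand": 0},
  {"tx": 0.0082,"ty": 0.0321,"tz": 0,"yaw": 5.17,"hand": 0},
  {"tx": 0.0111,"ty": 0.0312,"tz": 0,"yaw": 5.17,"hand": 0},
  {"tx": 0.0139,"ty": 0.0301,"tz": 0,"yaw": 5.17,"hand": 0},
  {"tx": 0.0165,"ty": 0.0287,"tz": 0,"yaw": 5.17,"hand": 0},
  {"tx": 0.019,"ty": 0.0271,"tz": 0,"yaw": 5.17,"hand": 0},
  {"tx": 0.0214,"ty": 0.0253,"tz": 0,"yaw": 5.17,"hand": 0},
  {"tx": 0.0236,"ty": 0.0233,"tz": 0,"yaw": 5.17,"hand": 0},
  {"tx": 0.0256,"ty": 0.0211,"tz": 0,"yaw": 5.17,"hand": 0},
  {"tx": 0.0274,"ty": 0.0187,"tz": 0,"yaw": 5.17,"hand": 0},
  {"tx": 0.029,"ty": 0.0161,"tz": 0,"yaw": 5.17,"hand": 0},
  {"tx": 0.0303,"ty": 0.0134,"tz": 0,"yaw": 5.17,"hand": 0},
])

```text
time_s: 8.7
ee_pos: [634.8, 181.1, 163.9]
tool_rot: [0.696, 0.718, -0.001, -0.001]
ft_force: [-0.1, -1.0, -0.8]
width: 0.167
```

>>> servo_tool([
  {"tx": 0,"ty": 0,"tz": 0,"yaw": 0,"hand": 0},
  {"tx": 0,"ty": 0,"tz": 0,"yaw": 0,"hand": 0},
  {"tx": 0,"ty": 0,"tz": 0,"yaw": 0,"hand": 0},
])

```text
time_s: 9.0
ee_pos: [634.8, 179.1, 164.6]
tool_rot: [0.695, 0.719, -0.001, -0.0]
ft_force: [-0.3, 0.2, -1.1]
width: 0.171
```

```bash
python3 - <<'E'
from h import *
import pickle
s,P,i=shot("wrist","pics/g.png"); print(s['ee_pos'],psi(s),s['width'],s['time_s'],P["xyz"])
pickle.dump((s,P),open("g.pkl","wb"))
print([(d["point"],d["p"]) for d in env.boxes_of("spindle_tip","wrist")])
E
```

```text
[634.79197489 179.11261512 164.56918089] 91.95331798853567 0.17076015672665196 9.0 [633.56001064 251.26612149 299.7949807 ]
[([258.0, 107.0], 0.74)]
```

View pics/g.png

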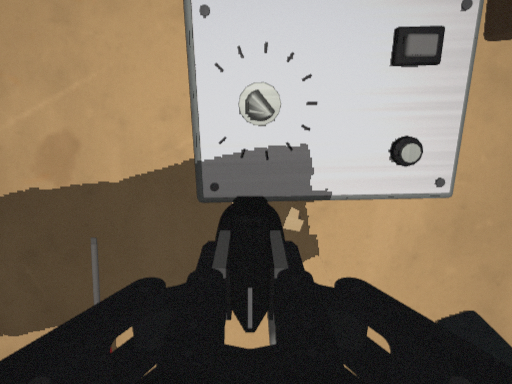

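The grey controller has its bare spindle at (259,104) with a D-shaped top. I'll zoom on it.

```bash
python3 - <<'E'
from h import *
i=cv2.imread('pics/g.png')[75:135,225:295]
cv2.imwrite('pics/g2.png',cv2.resize(i,None,fx=10,fy=10,interpolation=cv2.INTER_CUBIC))
E
```

```text
(no output)
```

View pics/g2.png

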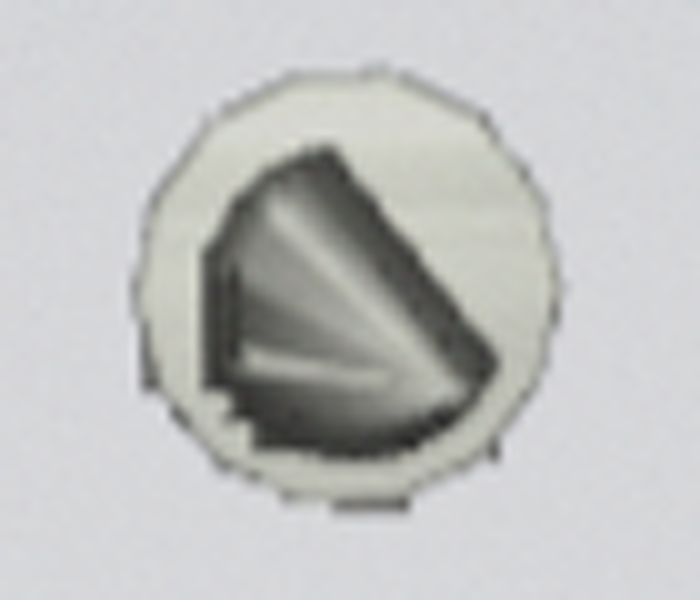

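```bash
python3 - <<'E'
from h import *
import pickle
s,P=pickle.load(open("g.pkl","rb"))
f=lambda x,y:(225+(x+.5)/10-.5,75+(y+.5)/10-.5)
g=lambda x,y,z:at("wrist",f(x,y),z,P)
for z in(82,):
    a,b=g(325,148,z),g(495,368,z); d=b-a; L=np.linalg.norm(d)
    n=np.array([-d[1],d[0],0])/L
    up=g(400,200,z)-g(350,288,z); n*=np.sign(n@up)
    print(z,L,"normal deg",np.degrees(np.arctan2(n[1],n[0])),"centre",(a+b)/2-5*n)
    # far arc side point opposite flat
    c=(a+b)/2-5*n; print("pred arc px",[proj("wrist",c-10*n+np.array([0,0,0]),P),], )
    pts=[g(*p,z) for p in[(325,148),(495,368),(205,255),(205,385),(265,450),(340,460),(440,430)]]
    q=np.array(pts)[:,:2]; A=np.c_[2*q,np.ones(len(q))]; r=np.linalg.lstsq(A,(q**2).sum(1),rcond=None)[0]
    print("circle fit",r[:2],np.sqrt(r[2]+r[0]**2+r[1]**2))
print("collar z60,64",g(350,288,60),g(350,288,64))
# controller yaw from front-edge corners of the top
e=[at("wrist",p,60,P) for p in [(203,198),(453,196),(190,0)]]
print(e, np.degrees(np.arctan2(*(e[1]-e[0])[[1,0]])))
E
```

```text
82 17.506855799943075 normal deg 41.06277483517587 centre [639.78004834 241.91557242  82.        ]
pred arc px [array([247.4, 115.6])]
circle fit [639.59821527 241.94741254] 9.972716443071024
collar z60,64 [640.4 242.5  60. ] [640.3 242.6  64. ]
[array([600. , 170.7,  60. ]), array([791.2, 178.9,  60. ]), array([592.5, 306. ,  60. ])] 2.4557408993379055
```

```bash
python3 - <<'E'
from h import *
import pickle
s,P=pickle.load(open("g.pkl","rb"))
T=R.from_quat(s['tool_rot'])
i=cv2.imread('pics/g.png')[185:345,200:300]
i=cv2.resize(i,None,fx=3.7,fy=3.7,interpolation=cv2.INTER_CUBIC)
cv2.imwrite('pics/g3.png',np.clip((i/255.)**.35*255,0,255).astype(np.uint8))
# tail, tip in tool frame at picture g (top face 14 behind TCP, bar bottom 12 ahead)
z=s['ee_pos'][2]
for p,h in [((251,196.6),z-12),((250,332),z+14)]:
    print(T.inv().apply(at("wrist",p,h,P)-s['ee_pos']).round(2))
th=41.06+180; ps=np.radians(th); tx=np.array([np.cos(ps),np.sin(ps)])
for off in (-1,0): print(off, np.array([639.7,242.0])-off*tx)
print(s['joints'].round(2))
plan((639.7,242,150),th,12); plan((639.7,242,150),th,6)
E
```

```text
[24.15  1.65 11.95]
[-30.28   1.16 -14.02]
-1 [638.94597786 241.343151  ]
0 [639.7 242. ]
[ 0.28  0.57  0.31  1.3  -0.    1.81]
from [635.  178.9 165.1] 91.91 yaw/row -10.76 dist/row 5.4
{"tx":0.0052,"ty":0.0006,"tz":0.0013,"yaw":-10.76},{"tx":0.0050,"ty":0.0015,"tz":0.0013,"yaw":-10.76},{"tx":0.0047,"ty":0.0024,"tz":0.0013,"yaw":-10.76},{"tx":0.0041,"ty":0.0033,"tz":0.0013,"yaw":-10.76},{"tx":0.0034,"ty":0.0040,"tz":0.0013,"yaw":-10.76},{"tx":0.0026,"ty":0.0046,"tz":0.0013,"yaw":-10.76},{"tx":0.0017,"ty":0.0050,"tz":0.0013,"yaw":-10.76},{"tx":0.0008,"ty":0.0052,"tz":0.0013,"yaw":-10.76},{"tx":-0.0002,"ty":0.0053,"tz":0.0013,"yaw":-10.76},{"tx":-0.0012,"ty":0.0051,"tz":0.0013,"yaw":-10.76},{"tx":-0.0021,"ty":0.0048,"tz":0.0013,"yaw":-10.76},{"tx":-0.0030,"ty":0.0043,"tz":0.0013,"yaw":-10.76},
from [635.  178.9 165.1] 91.91 yaw/row -21.53 dist/row 10.8
{"tx":0.0105,"ty":0.0011,"tz":0.0025,"yaw":-21.53},{"tx":0.0093,"ty":0.0049,"tz":0.0025,"yaw":-21.53},{"tx":0.0069,"ty":0.0080,"tz":0.0025,"yaw":-21.53},{"tx":0.0035,"ty":0.0100,"tz":0.0025,"yaw":-21.53},{"tx":-0.0004,"ty":0.0105,"tz":0.0025,"yaw":-21.53},{"tx":-0.0043,"ty":0.0096,"tz":0.0025,"yaw":-21.53},
```

View pics/g3.png

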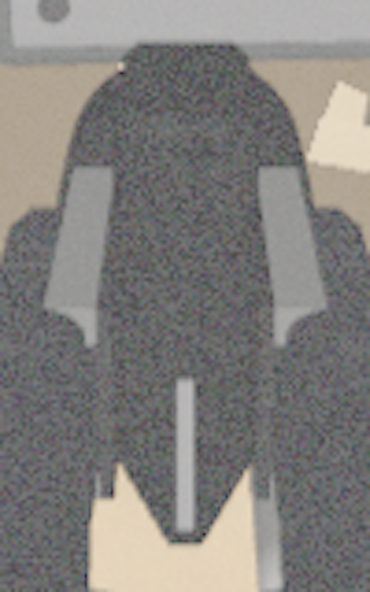

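>>> servo_tool([
  {"tx": 0.02,"ty": 0.0018,"tz": 0.003,"yaw": 0,"hand": 0},
  {"tx": 0.025,"ty": 0.002,"tz": 0.003,"yaw": 0,"hand": 0},
  {"tx": 0.018,"ty": 0.0018,"tz": 0.003,"yaw": 0,"hand": 0},
  {"tx": 0,"ty": 0,"tz": 0,"yaw": -8.07,"hand": 0},
  {"tx": 0,"ty": 0,"tz": 0,"yaw": -8.07,"hand": 0},
  {"tx": 0,"ty": 0,"tz": 0,"yaw": -8.07,"hand": 0},
  {"tx": 0,"ty": 0,"tz": 0,"yaw": -8.07,"hand": 0},
  {"tx": 0,"ty": 0,"tz": 0,"yaw": -8.07,"hand": 0},
  {"tx": 0,"ty": 0,"tz": 0,"yaw": -8.07,"hand": 0},
  {"tx": 0,"ty": 0,"tz": 0,"yaw": -8.07,"hand": 0},
  {"tx": 0,"ty": 0,"tz": 0,"yaw": -8.07,"hand": 0},
  {"tx": 0,"ty": 0,"tz": 0,"yaw": -8.07,"hand": 0},
])

```text
time_s: 10.3
ee_pos: [638.7, 243.4, 156.1]
tool_rot: [0.131, 0.991, -0.0, -0.0]
ft_force: [0.9, 0.6, -0.1]
width: 0.166
```

>>> servo_tool([
  {"tx": 0,"ty": 0,"tz": 0,"yaw": -8.07,"hand": 0},
  {"tx": 0,"ty": 0,"tz": 0,"yaw": -8.07,"hand": 0},
  {"tx": 0,"ty": 0,"tz": 0,"yaw": -8.07,"hand": 0},
  {"tx": 0,"ty": 0,"tz": 0,"yaw": -8.07,"hand": 0},
  {"tx": 0,"ty": 0,"tz": 0,"yaw": -8.07,"hand": 0},
  {"tx": 0,"ty": 0,"tz": 0,"yaw": -8.07,"hand": 0},
  {"tx": 0,"ty": 0,"tz": 0,"yaw": -8.07,"hand": 0},
  {"tx": 0,"ty": 0,"tz": 0,"yaw": 0,"hand": 0},
  {"tx": 0,"ty": 0,"tz": 0,"yaw": 0,"hand": 0},
  {"tx": 0,"ty": 0,"tz": 0,"yaw": 0,"hand": 0},
  {"tx": 0,"ty": 0,"tz": 0,"yaw": 0,"hand": 0},
])

```text
time_s: 11.4
ee_pos: [638.7, 243.1, 156.3]
tool_rot: [-0.35, 0.937, 0.0, -0.0]
ft_force: [-0.4, -0.3, -0.2]
width: 0.171
```

```bash
python3 - <<'E'
from h import *
s,P,i=shot("side","pics/i.png"); print(s['ee_pos'],psi(s),s['width'],s['time_s'],s['ft_force'],s['joints'].round(2))
print("axis px at tip / knob underside:",proj("side",(638.5,242,90),P),proj("side",[*s['ee_pos'][:2],s['ee_pos'][2]-34],P))
c=i[150:220,175:275]; cv2.imwrite('pics/i2.png',cv2.resize(c,None,fx=7,fy=7,interpolation=cv2.INTER_CUBIC))
plan((638.5,242,128),221.06,1)
E
```

```text
[638.686248   243.11784463 156.30011714] -139.058735640545 0.17089260094761113 11.4 [-0.35155124 -0.33807182 -0.2018221 ] [ 0.36  0.63  0.38  1.32  0.   -0.35]
axis px at tip / knob underside: [235.4 181.8] [235.1 174.5]
from [638.7 243.1 156.3] -139.03 yaw/row -0.09 dist/row 28.3
{"tx":0.0008,"ty":-0.0007,"tz":0.0283,"yaw":-0.09},
```

View pics/i2.png

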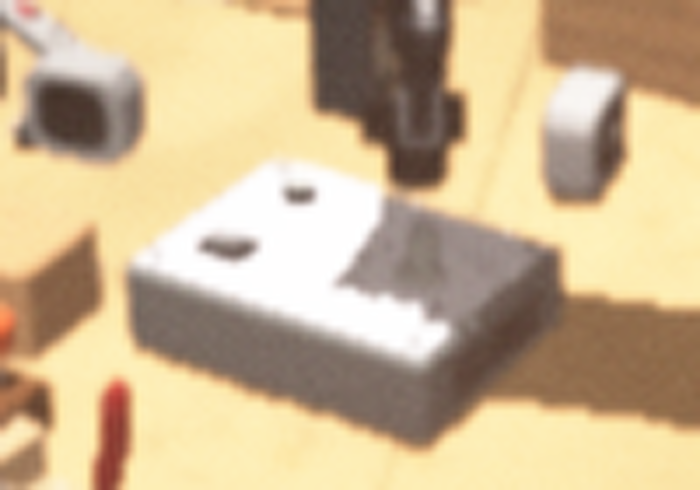

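>>> servo_tool([
  {"tx": 0.0004,"ty": -0.0004,"tz": 0.014,"yaw": 0,"hand": 0},
  {"tx": 0.0004,"ty": -0.0003,"tz": 0.014,"yaw": 0,"hand": 0},
  {"tx": 0,"ty": 0,"tz": 0.004,"yaw": 0,"hand": 0},
  {"tx": 0,"ty": 0,"tz": 0.004,"yaw": 0,"hand": 0},
  {"tx": 0,"ty": 0,"tz": 0.002,"yaw": 0,"hand": 0},
  {"tx": 0,"ty": 0,"tz": 0,"yaw": 0,"hand": 0},
], force=100)

```text
time_s: 12.05
ee_pos: [638.7, 242.1, 118.6]
tool_rot: [-0.351, 0.937, 0.0, 0.0]
ft_force: [-0.1, 0.8, -0.3]
width: 0.161
```

```bash
python3 -c "
from h import *
s=env.sense();print(s['ee_pos'],psi(s),s['ft_force'],s['wrist_torque'])"
```

```text
[638.66855856 242.06918333 118.5511665 ] -138.9497577494462 [-0.07686805  0.77012964 -0.33335677] [-0.02583962 -0.01168794 -0.00939401]
```

>>> servo_tool([
  {"tx": 0,"ty": 0,"tz": 0.004,"yaw": 0,"hand": 0},
  {"tx": 0,"ty": 0,"tz": 0.003,"yaw": 0,"hand": 0},
  {"tx": 0,"ty": 0,"tz": 0.003,"yaw": 0,"hand": 0},
  {"tx": 0,"ty": 0,"tz": 0,"yaw": 0,"hand": 0},
  {"tx": 0,"ty": 0,"tz": 0,"yaw": 0,"hand": 0},
])

```text
time_s: 12.55
ee_pos: [638.5, 242.0, 108.3]
tool_rot: [-0.351, 0.936, 0.0, -0.0]
ft_force: [0.2, 0.0, -0.2]
width: 0.162
```

>>> servo_tool([
  {"tx": 0,"ty": 0,"tz": 0.003,"yaw": 0,"hand": 0},
  {"tx": 0,"ty": 0,"tz": 0.003,"yaw": 0,"hand": 0},
  {"tx": 0,"ty": 0,"tz": 0,"yaw": 0,"hand": 0},
  {"tx": 0,"ty": 0,"tz": 0,"yaw": 0,"hand": 0},
])

```text
time_s: 12.95
ee_pos: [638.9, 242.1, 102.7]
tool_rot: [-0.351, 0.936, 0.0, 0.0]
ft_force: [0.4, 0.1, 5.8]
width: 0.16
```

>>> servo_tool([
  {"tx": 0,"ty": 0,"tz": 0.003,"yaw": 0,"hand": 0},
  {"tx": 0,"ty": 0,"tz": 0.0025,"yaw": 0,"hand": 0},
  {"tx": 0,"ty": 0,"tz": 0,"yaw": 0,"hand": 0},
  {"tx": 0,"ty": 0,"tz": 0,"yaw": 0,"hand": 0},
  {"tx": 0,"ty": 0,"tz": 0,"yaw": 0,"hand": 0},
])

```text
time_s: 13.45
ee_pos: [639.0, 242.1, 98.0]
tool_rot: [-0.351, 0.936, -0.0, 0.001]
ft_force: [-2.6, -0.5, 13.0]
width: 0.162
```

```bash
python3 - <<'E'
from h import *
s,P,i=shot("side","pics/j.png"); w=env.grab_frame("wrist"); cv2.imwrite('pics/jw.png',w)
print(s['ee_pos'],psi(s),s['ft_force'],s['wrist_torque'],s['width'])
c=i[150:220,175:275]; cv2.imwrite('pics/j2.png',cv2.resize(c,None,fx=7,fy=7,interpolation=cv2.INTER_CUBIC))
E
```

```text
[638.99340599 242.14895937  97.98447933] -138.94160283801912 [-2.57892427 -0.48031771 13.01223308] [-0.19107015  0.56848696 -0.00230768] 0.16220517876554505
```

View pics/jw.png

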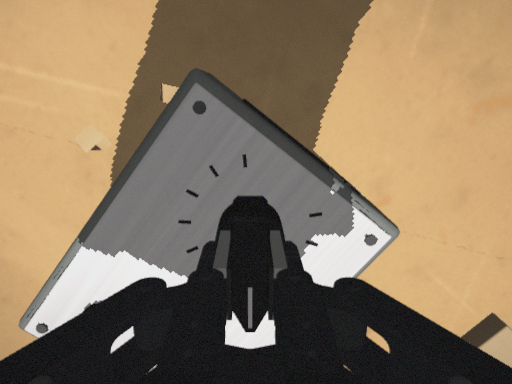

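View pics/j2.png

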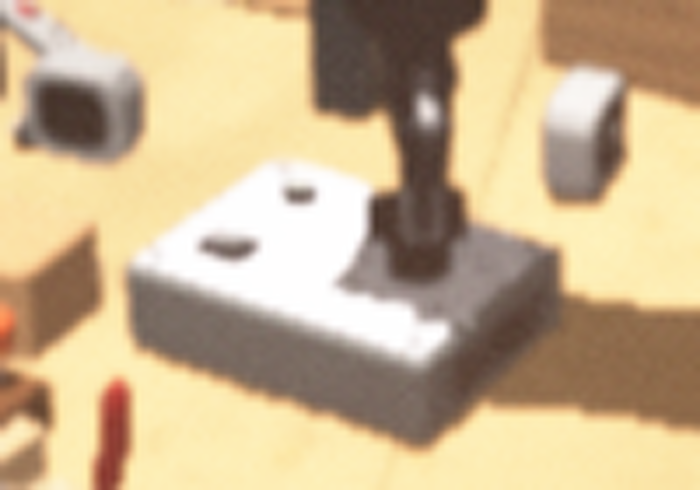

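```bash
python3 - <<'E'
from h import *
s=env.sense();print(s['ee_pos'],s['ft_force'],s['width']); print(env.close_job())
E
```

```text
[639.0052158  242.1692854   97.99417819] [-3.03390048 -0.58009374 12.96340743] 0.1631133005421719
the job is handed in; nothing more can be done
None
```

I handed the job in with the knob on the controller's spindle, pressed down and still gripped, at about 13.5 s of the 51 s allowed. I had no direct reading of the spindle joints, so the end state is judged from forces, heights and pictures.

- **Drawer:** I pulled it about 128 mm by the bar handle, going by arm travel.
- **Knob:** I gripped it by its grip bar and lifted it about 109 mm out of the drawer.
- **Spindle flat:** I measured its direction at about 41° in the world frame and turned the knob to match.
- **Fit:** The knob slid down over the spindle with under 1 N of force until about 16 mm in. That fits a matched flat; a mismatched knob would have stopped at the tip.
- **Press:** The upward force was 5.8 N about 2–3 mm into the press, and a steady 13 N at the end. That is above the 10.4 N expected at the spring's stop. The tool height of 98 mm agrees with 7–8 mm pressed.
- **Grip:** Finger width stayed steady, and in the last wrist picture the knob had not moved in the jaws.

**Disagreements:** My estimates of the spindle position differed by 1–3 mm between the top and wrist cameras, so I aimed between them. The wrist force at the end showed about 3 N of sideways load.

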